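# Put the hole-saw set back in its tray

## Task

Put the hole-saw set back in its tray: stand each of the four short hole saws, teeth down and fully home, in the insert whose hole is made for its size. Set them in, do not drop them, for the teeth are brittle. The tall deep-cut saw and the smooth diamond core bit belong to other sets: leave them standing where they are.

Things in the scene. Friction and masses are not known exactly. Their poses are not given: they have to be found in the camera images.
- saw_25: the smallest of the four short hole saws: grey steel cup with a toothed rim and two slanting dark chip slots in the wall, standing on its teeth, closed flat back with a small threaded hole on top; 25 mm across, 48 mm tall, about 80 g. Origin: centre of the toothed end (on the table z = 0); z up towards the back
- saw_38: the second smallest of the four short hole saws: grey steel cup with a toothed rim and two slanting dark chip slots in the wall, standing on its teeth, closed flat back with a small threaded hole on top; 38 mm across, 48 mm tall, about 130 g. Origin: centre of the toothed end (on the table z = 0); z up towards the back
- saw_51: the second largest of the four short hole saws: grey steel cup with a toothed rim and two slanting dark chip slots in the wall, standing on its teeth, closed flat back with a small threaded hole on top; 51 mm across, 48 mm tall, about 180 g. Origin: centre of the toothed end (on the table z = 0); z up towards the back
- saw_64: the largest of the four short hole saws: grey steel cup with a toothed rim and two slanting dark chip slots in the wall, standing on its teeth, closed flat back with a small threaded hole on top; 64 mm across, 48 mm tall, about 250 g. Origin: centre of the toothed end (on the table z = 0); z up towards the back
- insert_25: fixed grey plastic insert, 87 x 87 x 30 mm, with one round hole 35 mm across, 20 mm deep, mouth chamfered 3 mm: place of the 25 mm saw. Four inserts, two by two, 88 mm apart, in any order, in a plywood tray; two arbors beside them reach 45 mm above the table. Origin: centre of the underside, 5 mm above the table; hole floor 10 mm and top 30 mm above it (back of a seated saw: 58 mm); x, y along its sides
- insert_38: fixed grey plastic insert, 87 x 87 x 30 mm, with one round hole 48 mm across, 20 mm deep, mouth chamfered 3 mm: place of the 38 mm saw. Four inserts, two by two, 88 mm apart, in any order, in a plywood tray; two arbors beside them reach 45 mm above the table. Origin: centre of the underside, 5 mm above the table; hole floor 10 mm and top 30 mm above it (back of a seated saw: 58 mm); x, y along its sides
- insert_51: fixed grey plastic insert, 87 x 87 x 30 mm, with one round hole 61 mm across, 20 mm deep, mouth chamfered 3 mm: place of the 51 mm saw. Four inserts, two by two, 88 mm apart, in any order, in a plywood tray; two arbors beside them reach 45 mm above the table. Origin: centre of the underside, 5 mm above the table; hole floor 10 mm and top 30 mm above it (back of a seated saw: 58 mm); x, y along its sides
- insert_64: fixed grey plastic insert, 87 x 87 x 30 mm, with one round hole 74 mm across, 20 mm deep, mouth chamfered 3 mm: place of the 64 mm saw. Four inserts, two by two, 88 mm apart, in any order, in a plywood tray; two arbors beside them reach 45 mm above the table. Origin: centre of the underside, 5 mm above the table; hole floor 10 mm and top 30 mm above it (back of a seated saw: 58 mm); x, y along its sides
- deep_saw: the tall deep-cut hole saw, which does not belong in the tray: made like the short ones, 38 mm across but 80 mm tall, standing on its teeth on the table. Origin: centre of its toothed end; z up
- core_bit: the diamond core bit, which does not belong in the tray: smooth bare steel tube without chip slots, 51 mm across, 62 mm tall, with an 18 mm long threaded neck of 22 mm on top, standing on the table. Origin: centre of its lower end; z up

How it is judged (in metres and radians):
At the end, for the whole second after the job is handed in: Each short hole saw stands upright (within 0.08 rad) in the insert of its own size, centred within 8 mm and down on the floor of the hole within 3 mm, released and at rest; the deep-cut saw and the diamond core bit still stand within 20 mm of where they were (horizontal distance between saw_25 and insert_25 below 0.008 m and z of saw_25 in the frame of insert_25 between 0.005 and 0.013 m and angle between each of saw_25, saw_38, saw_51, saw_64, deep_saw, core_bit's own z axis and vertical below 0.08 rad and linear speed of each of saw_25, saw_38, saw_51, saw_64 below 0.02 m/s and horizontal distance between saw_38 and insert_38 below 0.008 m and z of saw_38 in the frame of insert_38 between 0.005 and 0.013 m and horizontal distance between saw_51 and insert_51 below 0.008 m and z of saw_51 in the frame of insert_51 between 0.005 and 0.013 m and horizontal distance between saw_64 and insert_64 below 0.008 m and z of saw_64 in the frame of insert_64 between 0.005 and 0.013 m and distance of each of deep_saw, core_bit from where it was at the start of the episode below 0.02 m); the robot touches nothing.
It fails at once if the deep-cut saw is shifted by more than 20 mm or knocked over (distance of deep_saw from where it was at the start of the episode above 0.02 m or angle between deep_saw's own z axis and vertical above 0.3 rad).
It fails at once if the diamond core bit is shifted by more than 20 mm or knocked over (distance of core_bit from where it was at the start of the episode above 0.02 m or angle between core_bit's own z axis and vertical above 0.3 rad).
It fails at once if a short saw is dropped or thrown (faster than 0.7 m/s with no finger on it: a fall of about 25 mm) ((contact force between saw_25 and the fingers below 0.05 N and linear speed of saw_25 above 0.7 m/s) or (contact force between saw_38 and the fingers below 0.05 N and linear speed of saw_38 above 0.7 m/s) or (contact force between saw_51 and the fingers below 0.05 N and linear speed of saw_51 above 0.7 m/s) or (contact force between saw_64 and the fingers below 0.05 N and linear speed of saw_64 above 0.7 m/s)).
It also fails if it takes over 106 s, if anything falls off the work surface, if the arm or the gripper's body presses on something with over 40 N, if the wrist force passes 120 N, or if a joint passes its speed limit or range.

## Robot

A 6-joint arm with a two-finger parallel gripper is mounted at the origin on the work surface; the furniture and walls round the work are solid. World frame = base frame: x ahead of the robot, y to its left, z up, the work surface at z = 0. Lengths are in mm, angles in rad, forces in N, time in s.
With the tool pointing down it reaches from about 350 to 875 mm from the base axis. Payload 4.2 kg.
Tool frame: the origin (TCP) lies on the mounting face of the last link; the fingertips stand 173 mm ahead of it and the grasp point (between the pads) lies 155 mm ahead of it; z points along the fingers, y is the line along which they close (so a half turn about z gives the same grasp; the last joint's range is limited). The gripper opens to 85 mm and grips with 20 to 120 N. Pads are 22 mm wide; open, the fingers measure 114 mm over their backs; the gripper's body (76 mm by 85 mm) begins 54 mm behind the grasp point. The pads swing forward as they close: fully open they stand 13 mm farther back than shut.
Start: joints at [1.485, 0.385, 0.008, 0, -1.194, -0.259], TCP at [211.223, 588.205, 404.712] pointing down, gripper open.
Joint ranges: [-3.14, 3.14], [-1.21, 2.06], [-1.07, 1.41], [-3.16, 2.05], [-2.99, -0.16], [-3.1, 3.1]. Speed limits (rad/s): [2.79, 2.79, 3.14, 3.14, 3.14, 3.14].

## Interface

Orientations are given as a unit quaternion [x, y, z, w].
In Python, from station import bot gives the robot as it stands.
- The arm moves only by the tool arm_command, never from a script. Its argument "commands" is a list of rows, each an object with "slide": the shift along the world's x, y, z in mm, a list of three; "turn": the turn, a rotation vector about the world's x, y, z in rad, a list of three. In form: [{"slide": [dx, dy, dz], "turn": [rx, ry, rz]}, ...]. A call has 1 to 10 rows; each row is the pose to reach, as a shift and turn from the pose commanded when the call began; what a row does not reach only later rows make up. A row lasts 1/8 s, in which the tool goes at most 62.5 mm and 10.7 degrees, less where a joint would pass 70% of its speed; a pose out of reach is approached as far as the arm can. A call with a gripper value outside its range is refused whole. "gripper" is the closure in counts, from 0 (fully open) to 255 (shut), set as the call begins (left out, the last holds). The fingers move at their own pace and stop on an object; "squeeze" is the grip in N (left out, the last holds). Time passes only in rows, so rows that repeat a pose let the fingers close. It gives the time, the measured TCP pose, the force, the opening and the grip force at its end, in the units of the state.
- bot.read_state(): the state, without advancing time (a new reading comes with each control period).
- bot.read_camera(name): name is "scene" or "top"; returns a dict with "color" (400x640x3 uint8, red, green, blue), "fx", "fy", "cx", "cy" (pixels), "rvec" (rotation vector, rad) and "tvec" (3), from world to camera coordinates, as OpenCV has them. Camera axes: x right, y down, z forward; pixel columns grow to the right and rows downward; lengths in mm; the calibration is good to about 2 mm. A picture is of the moment at which its call begins. There is no depth.
- bot.job_done(): hands the job in; it is judged then, once.
Trained networks look in the newest picture that a camera, given by its name, has taken for a name from the list of things; names that differ only in an ending like _2 or _b are one class to them, and where a whole thing is asked for, a point or a joint stands for the part that bears it (a point fixed in the world has none). Each returns a list of dicts, best first, with "p" (0 to 1); they miss things now and then, are a little off and sometimes report something else, mostly with a low value. They report only what shows in the picture. A call takes as long as a camera call.
- bot.boxes_of(target, camera): "bbox" ([left, top, right, bottom] as shares, 0 to 1, of the picture: columns of its width, rows of its height, round what is visible of it).
- bot.place_of(target, camera): "at" ([column, row] as shares, 0 to 1, of the picture: columns of its width, rows of its height: a listed point, or the origin of a listed thing).
The state is a dict: "clock": time; "qpos": joint angles; "dq": joint speeds; "effort": joint torques, N m; "tcp_pos": TCP position; "ee_rot": TCP orientation; "contact_force": force on the tool from outside, world axes, zero at the start; "wrist_torque": the same for the moment, N m; "grip_width": finger opening in mm; "grasp_force": force on a finger pad.
Only numpy, scipy, OpenCV 4.12 (cv2) and the standard library are available. Lean on these libraries where they do the work, as an engineer would, in place of code of your own. Each camera call takes 0.05 s, during which the arm holds its last target. There are 200 camera calls.

## Working session

There is one attempt and no reset: what is moved stays moved. The work goes in short steps, Python scripts to look and compute and a tool call to move; the robot and the scene stay as the last step left them, time stands still between calls to the robot, and variables do not carry over. Pictures are saved under pics/ and viewed, at most 14 in all, crops included, and the job is handed in when it is done.

Besides the shell and the picture viewer there is one more tool, called after "Call:" as name([rows], argument=value, ...), one row to a line, values as JSON. arm_command: Moves the arm, as the interface text tells. Its arguments: {"type":"object","properties":{"commands":{"type":"array","items":{"type":"object","properties":{"slide":{"type":"array","items":{"type":"number"}},"turn":{"type":"array","items":{"type":"number"}}}}},"gripper":{"type":"number"},"squeeze":{"type":"number"}},"required":["commands"]}

```bash
ls; mkdir -p pics
cat > h.py <<'E'
import numpy as np, cv2
from station import bot
def ray(c,u,v,z):
    K=np.array([[c["fx"],0,c["cx"]],[0,c["fy"],c["cy"]],[0,0,1]]);R,_=cv2.Rodrigues(np.array(c["rvec"],float));t=np.array(c["tvec"],float).ravel()
    o=-R.T@t; d=R.T@np.linalg.inv(K)@np.array([u,v,1.]); return o+d*(z-o[2])/d[2]
def proj(c,P):
    K=np.array([[c["fx"],0,c["cx"]],[0,c["fy"],c["cy"]],[0,0,1]])
    return cv2.projectPoints(np.array(P,float).reshape(-1,3),np.array(c["rvec"],float),np.array(c["tvec"],float),K,None)[0].reshape(-1,2)
E
python3 - <<'E'
from h import *
s=bot.read_state();print(s)
for n in("top","scene"):
    c=bot.read_camera(n);cv2.imwrite(f"pics/{n}0.png",c["color"][...,::-1])
    R,_=cv2.Rodrigues(np.array(c["rvec"],float));print(n,c["fx"],-R.T@np.array(c["tvec"]).ravel())
    for t in["saw_25","saw_38","saw_51","saw_64","insert_25","insert_38","insert_51","insert_64","deep_saw","core_bit"]:
        z=5 if "insert" in t else 0
        for r in bot.place_of(t,n)[:2]:
            print(t,round(r["p"],2),np.round(np.array(r["at"])*[640,400],1),np.round(ray(c,r["at"][0]*640,r["at"][1]*400,z),0)[:2])
E
```

```text
pics
{'clock': 0.0, 'qpos': array([ 1.48461740e+00,  3.85541741e-01,  6.61754433e-03, -5.13638916e-04,
       -1.19396949e+00, -2.58620846e-01]), 'dq': array([-0.00048167, -0.00034674, -0.00017775, -0.00141874, -0.0013258 ,
        0.00014407]), 'effort': array([ 7.00911660e-04, -3.92284012e+01,  1.88402045e+01,  4.18611377e+00,
       -4.59689458e-03, -1.13469063e-06]), 'tcp_pos': array([211.13759486, 588.03388298, 403.6246966 ]), 'ee_rot': array([ 9.85159082e-01, -1.71640401e-01, -1.47508207e-04,  1.06533839e-03]), 'contact_force': array([-1.14626266,  0.52490209,  0.49343175]), 'wrist_torque': array([ 0.09459917,  0.0320852 , -0.02513532]), 'grasp_force': 0.0, 'grip_width': 84.92494919687545}
top 468.8657891111116 [ 362.94046331  -26.86834966 1448.16920443]
saw_25 0.62 [259.1 191.4] [597. 163.]
saw_25 0.56 [426.3 234.5] [ 465. -356.]
saw_38 0.62 [259.1 191.4] [597. 163.]
saw_38 0.56 [426.3 234.5] [ 465. -356.]
saw_51 0.62 [259.1 191.4] [597. 163.]
saw_51 0.56 [426.3 234.5] [ 465. -356.]
saw_64 0.62 [259.1 191.4] [597. 163.]
saw_64 0.56 [426.3 234.5] [ 465. -356.]
insert_25 0.83 [3
[... 603 characters left out ...]
3] [ 456. -353.]
saw_38 0.75 [454. 255.] [ 597. -364.]
saw_51 0.92 [423.1 297.3] [ 456. -353.]
saw_51 0.75 [454. 255.] [ 597. -364.]
saw_64 0.92 [423.1 297.3] [ 456. -353.]
saw_64 0.75 [454. 255.] [ 597. -364.]
insert_25 0.89 [344.3 220.4] [540. -98.]
insert_25 0.89 [312.  208.2] [528.  -8.]
insert_38 0.89 [344.3 220.4] [540. -98.]
insert_38 0.89 [312.  208.2] [528.  -8.]
insert_51 0.89 [344.3 220.4] [540. -98.]
insert_51 0.89 [312.  208.2] [528.  -8.]
insert_64 0.89 [344.3 220.4] [540. -98.]
insert_64 0.89 [312.  208.2] [528.  -8.]
deep_saw 0.96 [207.  171.4] [480. 311.]
deep_saw 0.55 [312.8 207.5] [534.  -6.]
core_bit 0.63 [224.6 198.3] [432. 204.]
core_bit 0.25 [454.3 254.9] [ 598. -365.]
```

Run:
```python
from h import *
a=cv2.imread("pics/top0.png")[140:290,190:455];cv2.imwrite("pics/top0c.png",cv2.resize(a,None,fx=3,fy=3,interpolation=cv2.INTER_CUBIC))
a=cv2.imread("pics/scene0.png")[120:345,170:490];cv2.imwrite("pics/scene0c.png",cv2.resize(a,None,fx=2.5,fy=2.5,interpolation=cv2.INTER_CUBIC))
```

```text
(no output)
```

View pics/top0c.png

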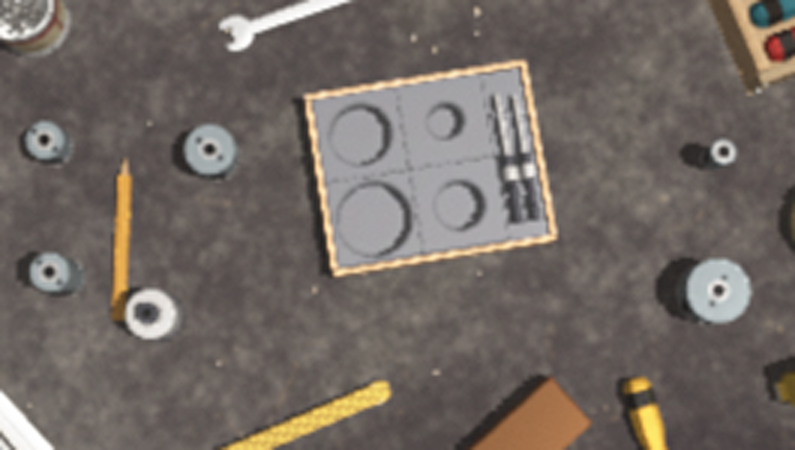

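View pics/scene0c.png

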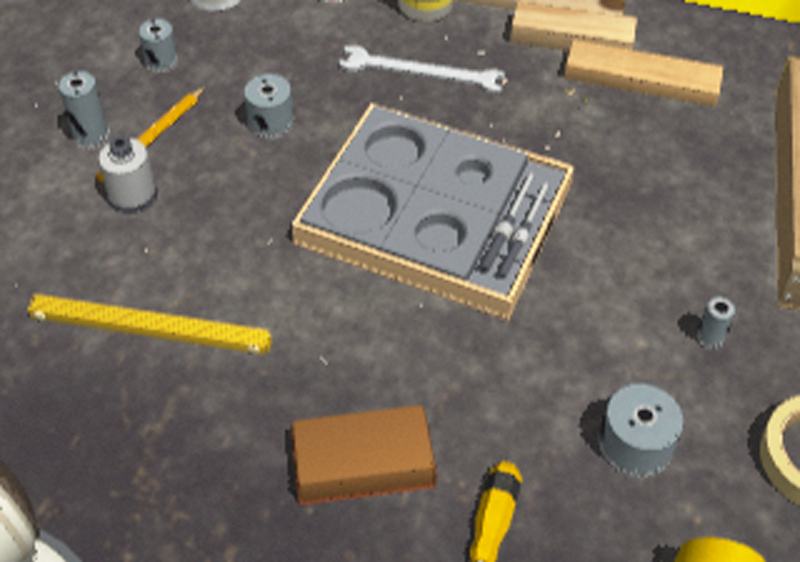

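The top crop shows the tray with holes 51 (upper left), 64 (lower left), 25 (upper right) and 38 (lower right). Saw_38 is at (45,141), the deep saw at (50,271), saw_51 at (209,150), the core bit at (150,313), saw_25 at (723,152) and saw_64 at (718,290). The scene crop agrees, and the tall saw is the nearer of the two on the left.

```bash
cat >> h.py <<'E'
from scipy.optimize import minimize
from scipy.spatial.transform import Rotation as Ro
A=np.linspace(0,2*np.pi,120,endpoint=False)
def circ(x,y,z,r): return np.c_[x+r*np.cos(A),y+r*np.sin(A),z+0*A]
def samp(im,p): return cv2.remap(im,p[:,0].astype(np.float32),p[:,1].astype(np.float32),cv2.INTER_CUBIC).ravel()
def fit(cams,x,y,z,r,sign=1,rad=24,band=3):
    ims=[(c,c["color"].astype(np.float32).mean(2)) for c in cams]
    def cost(q):
        return -sign*sum(np.clip(samp(im,proj(c,circ(q[0],q[1],z,r-band)))-samp(im,proj(c,circ(q[0],q[1],z,r+band))),-40,40).mean() for c,im in ims)
    g=np.arange(-rad,rad+1,2.); b=min(((cost((x+i,y+j)),x+i,y+j) for i in g for j in g))
    m=minimize(cost,b[1:],method="Nelder-Mead",options=dict(initial_simplex=[[b[1],b[2]],[b[1]+1,b[2]],[b[1],b[2]+1]]))
    return m.x,-m.fun
E
python3 - <<'E'
from h import *
T=bot.read_camera("top");S=bot.read_camera("scene")
g={"saw_25":(723,152,48,12.5),"saw_38":(45,141,48,19),"saw_51":(209,150,48,25.5),"saw_64":(718,290,48,32),"deep":(50,271,80,19),"core":(150,313,62,25.5)}
for n,(u,v,z,r) in g.items():
    p=ray(T,190+u/3,140+v/3,z)
    print(n,p[:2].round(),*[(k,f[0].round(1),round(f[1],1)) for k,f in(("T",fit([T],*p[:2],z,r)),("S",fit([S],*p[:2],z,r)),("TS",fit([T,S],*p[:2],z,r)))])
print("holes")
H={"51":(360,134,61),"64":(373,218,74),"25":(444,121,35),"38":(459,204,48)}
for n,(u,v,d) in H.items():
    p=ray(T,190+u/3,140+v/3,35)
    print(n,p[:2].round(),*[(k,f[0].round(1),round(f[1],1)) for k,f in(("T",fit([T],*p[:2],35,d/2+2,-1,14)),("S",fit([S],*p[:2],35,d/2+2,-1,14)))])
for nm,c in(("top",T),("scene",S)):
    print(nm,[(round(r["p"],2),ray(c,r["at"][0]*640,r["at"][1]*400,5)[:2].round(0)) for r in bot.place_of("insert_25",nm)])
E
```

```text
saw_25 [ 594. -363.] ('T', array([ 594.1, -362.6]), np.float64(40.0)) ('S', array([ 596.1, -364.6]), np.float64(40.0)) ('TS', array([ 596.1, -364.6]), np.float64(80.0))
saw_38 [602. 321.] ('T', array([604.5, 321.2]), np.float64(38.7)) ('S', array([604.6, 321.1]), np.float64(36.6)) ('TS', array([604.7, 321.2]), np.float64(75.3))
saw_51 [593. 155.] ('T', array([593.4, 155.4]), np.float64(40.0)) ('S', array([597.3, 155.4]), np.float64(39.9)) ('TS', array([597.3, 155.4]), np.float64(79.9))
saw_64 [ 455. -354.] ('T', array([ 453.1, -354.2]), np.float64(40.0)) ('S', array([ 457.1, -354.2]), np.float64(40.0)) ('TS', array([ 457.1, -354.2]), np.float64(80.0))
deep [468. 304.] ('T', array([468.1, 303.8]), np.float64(39.9)) ('S', array([468.1, 303.2]), np.float64(37.5)) ('TS', array([468.2, 303.6]), np.float64(77.4))
core [428. 208.] ('T', array([428.3, 206.1]), np.float64(40.0)) ('S', array([432.2, 209.3]), np.float64(31.9)) ('TS', array([431.3, 209. ]), np.float64(71.6))
holes
51 [613.   3.] ('T', array([612.5,   6.1]), np.float64(31.5)) ('S', array([613.2,   1.4]), np.float64(28.4))
64 [527. -10.] ('T', array([526.6,  -7.5]), np.float64(30.6)) ('S', array([527.7, -13. ]), np.float64(24.0))
25 [627. -82.] ('T', array([626.9, -80.1]), np.float64(31.0)) ('S', array([628.4, -85.3]), np.float64(29.8))
38 [542. -97.] ('T', array([541. , -94.3]), np.float64(29.8)) ('S', array([541.1, -99.2]), np.float64(29.1))
top [(0.97, array([606.,   6.])), (0.91, array([536., -97.])), (0.7, array([522.,   0.])), (0.59, array([637., -83.]))]
scene [(0.93, array([630., -82.])), (0.79, array([526.,  -8.])), (0.7, array([540., -96.])), (0.66, array([624.,  -1.]))]
```

```bash
sed -i 's/-40,40/-110,110/' h.py
python3 - <<'E'
from h import *
T=bot.read_camera("top");S=bot.read_camera("scene")
for n,x,y,z,r in [("25",595,-363.5,48,12.5),("38",604,321,48,19),("51",595,155,48,25.5),("64",455,-354,48,32),("deep",468,303.5,80,19),("core",430,208,62,25.5)]:
    print(n,*[(k,f[0].round(1),round(f[1],1)) for k,f in(("T",fit(c,x,y,z,r,1,10,4)) if 0 else (k,fit(c,x,y,z,r,1,10,4)) for k,c in(("T",[T]),("S",[S]),("TS",[T,S])))])
R=Ro.from_quat(bot.read_state()["ee_rot"]).as_matrix();print(R.round(3))
E
```

```text
25 ('T', array([ 596. , -362.3]), np.float64(109.5)) ('S', array([ 598. , -363.7]), np.float64(93.8)) ('TS', array([ 597.2, -363.2]), np.float64(196.5))
38 ('T', array([604.3, 322.6]), np.float64(83.4)) ('S', array([606.3, 322.4]), np.float64(61.8)) ('TS', array([605.1, 322.4]), np.float64(141.7))
51 ('T', array([595.8, 156.2]), np.float64(94.0)) ('S', array([597.8, 155.5]), np.float64(70.9)) ('TS', array([596.5, 156. ]), np.float64(162.0))
64 ('T', array([ 455.9, -353.4]), np.float64(105.9)) ('S', array([ 457.1, -353.5]), np.float64(72.9)) ('TS', array([ 456.3, -353.6]), np.float64(178.1))
deep ('T', array([468.1, 304.9]), np.float64(84.2)) ('S', array([469.7, 305.1]), np.float64(64.9)) ('TS', array([468.9, 305.1]), np.float64(147.8))
core ('T', array([428.4, 209.1]), np.float64(109.7)) ('S', array([430.9, 208.9]), np.float64(73.9)) ('TS', array([429.9, 208.8]), np.float64(180.1))
[[ 0.941 -0.338 -0.   ]
 [-0.338 -0.941  0.   ]
 [-0.    -0.    -1.   ]]
```

Call:
arm_command([
  {"slide":[385,-432,-110],"turn":[0,0,-0.28]},
  {"slide":[385,-432,-110],"turn":[0,0,-0.28]},
  {"slide":[385,-432,-110],"turn":[0,0,-0.28]},
  {"slide":[385,-432,-110],"turn":[0,0,-0.28]},
  {"slide":[385,-432,-110],"turn":[0,0,-0.28]},
  {"slide":[385,-432,-110],"turn":[0,0,-0.28]},
  {"slide":[385,-432,-110],"turn":[0,0,-0.28]},
  {"slide":[385,-432,-110],"turn":[0,0,-0.28]},
  {"slide":[385,-432,-110],"turn":[0,0,-0.28]},
  {"slide":[385,-432,-110],"turn":[0,0,-0.28]},
], gripper=0, squeeze=30)

```text
clock: 2.65
tcp_pos: [597.8, 153.5, 293.7]
ee_rot: [0.951, -0.309, -0.0, 0.0]
contact_force: [-0.4, 0.5, 0.2]
grip_width: 85.4
grasp_force: 0.0
```

Call:
arm_command([
  {"slide":[0,0,-40]},
  {"slide":[0,0,-80]},
  {"slide":[0,0,-100]},
  {"slide":[0,0,-103]},
  {"slide":[0,0,-103]},
])

```text
invalid input at $.commands[0]: expected keys slide, turn
```

Call:
arm_command([
  {"slide":[0,0,0]},
  {"slide":[0,0,0]},
  {"slide":[0,0,0]},
  {"slide":[0,0,0]},
  {"slide":[0,0,0]},
  {"slide":[0,0,0]},
], gripper=255, squeeze=30)

```text
invalid input at $.commands[0]: expected keys slide, turn
```

Call:
arm_command([
  {"slide":[0,0,-40],"turn":[0,0,0]},
  {"slide":[0,0,-80],"turn":[0,0,0]},
  {"slide":[0,0,-100],"turn":[0,0,0]},
  {"slide":[0,0,-103],"turn":[0,0,0]},
  {"slide":[0,0,-103],"turn":[0,0,0]},
])

```text
clock: 3.28
tcp_pos: [596.6, 156.5, 192.4]
ee_rot: [0.952, -0.307, 0.001, -0.0]
contact_force: [0.5, -0.8, 0.3]
grip_width: 85.3
grasp_force: 0.0
```

Call:
arm_command([
  {"slide":[0,0,0],"turn":[0,0,0]},
  {"slide":[0,0,0],"turn":[0,0,0]},
  {"slide":[0,0,0],"turn":[0,0,0]},
  {"slide":[0,0,0],"turn":[0,0,0]},
  {"slide":[0,0,0],"turn":[0,0,0]},
  {"slide":[0,0,0],"turn":[0,0,0]},
], gripper=255, squeeze=30)

```text
clock: 4.03
tcp_pos: [596.5, 156.4, 192.9]
ee_rot: [0.952, -0.307, 0.001, -0.0]
contact_force: [-0.4, 0.2, 6.3]
grip_width: 50.0
grasp_force: 32.1
```

Call:
arm_command([
  {"slide":[0,0,15],"turn":[0,0,0]},
  {"slide":[0,0,50],"turn":[0,0,0]},
  {"slide":[0,-10,80],"turn":[0,0,0]},
  {"slide":[6,-50,85],"turn":[0,0,0]},
  {"slide":[12,-105,85],"turn":[0,0,0]},
  {"slide":[17,-145,85],"turn":[0,0,0]},
  {"slide":[17,-152,85],"turn":[0,0,0]},
  {"slide":[17,-152,85],"turn":[0,0,0]},
  {"slide":[17,-152,85],"turn":[0,0,0]},
], squeeze=40)

```text
clock: 5.15
tcp_pos: [613.1, 5.2, 276.7]
ee_rot: [0.952, -0.307, -0.0, -0.0]
contact_force: [0.7, 0.3, -2.7]
grip_width: 49.9
grasp_force: 42.2
```

Run:
```python
from h import *
s=bot.read_state();print(s["tcp_pos"],s["qpos"].round(2),s["grasp_force"],s["grip_width"])
a=[]
for n in("top","scene"):
    c=bot.read_camera(n);u,v=proj(c,[613,4,60])[0].astype(int)
    a.append(cv2.resize(c["color"][v-50:v+50,u-60:u+60,::-1],None,fx=3.3,fy=3.3,interpolation=cv2.INTER_CUBIC))
cv2.imwrite("pics/a1.png",np.hstack(a))
```

```text
[613.1499344    5.16235293 276.72385081] [ 0.27  0.48 -0.19 -0.   -0.9   0.68] 42.200846672058105 49.90414457351196
```

View pics/a1.png

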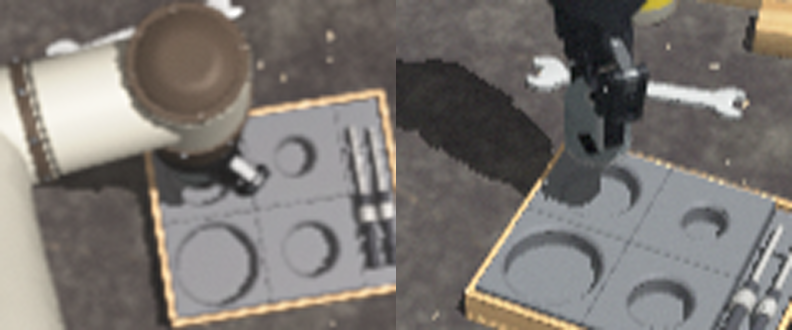

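The saw is held upright over the 51 hole, so I lower it.

Call:
arm_command([
  {"slide":[0,0,-25],"turn":[0,0,0]},
  {"slide":[0,0,-42],"turn":[0,0,0]},
  {"slide":[0,0,-50],"turn":[0,0,0]},
  {"slide":[0,0,-57],"turn":[0,0,0]},
  {"slide":[0,0,-63],"turn":[0,0,0]},
  {"slide":[0,0,-66],"turn":[0,0,0]},
  {"slide":[0,0,-68],"turn":[0,0,0]},
  {"slide":[0,0,-69],"turn":[0,0,0]},
  {"slide":[0,0,-69],"turn":[0,0,0]},
])

```text
clock: 6.38
tcp_pos: [613.3, 4.2, 208.1]
ee_rot: [0.952, -0.307, 0.0, -0.0]
contact_force: [-0.2, -0.2, -0.1]
grip_width: 49.8
grasp_force: 42.5
```

Call:
arm_command([
  {"slide":[0,0,-1],"turn":[0,0,0]},
  {"slide":[0,0,-1.5],"turn":[0,0,0]},
])

```text
clock: 6.62
tcp_pos: [613.3, 4.2, 208.0]
ee_rot: [0.952, -0.307, 0.0, 0.0]
contact_force: [-4.2, 1.4, 11.0]
grip_width: 49.8
grasp_force: 43.2
```

Call:
arm_command([
  {"slide":[0,0,0],"turn":[0,0,0]},
  {"slide":[0,0,0],"turn":[0,0,0]},
  {"slide":[0,0,0],"turn":[0,0,0]},
  {"slide":[0,0,0],"turn":[0,0,0]},
], gripper=20)

```text
clock: 7.12
tcp_pos: [613.3, 4.2, 206.0]
ee_rot: [0.952, -0.307, -0.0, 0.0]
contact_force: [0.0, -0.2, -0.4]
grip_width: 78.8
grasp_force: 0.0
```

Call:
arm_command([
  {"slide":[0,0,40],"turn":[0,0,0]},
  {"slide":[0,0,75],"turn":[0,0,0]},
  {"slide":[0,55,80],"turn":[0,0,0]},
  {"slide":[-3,115,80],"turn":[0,0,0]},
  {"slide":[-5,175,80],"turn":[0,0,0]},
  {"slide":[-7,235,80],"turn":[0,0,0]},
  {"slide":[-8,290,80],"turn":[0,0,0]},
  {"slide":[-8,318,80],"turn":[0,0,0]},
  {"slide":[-8,318,60],"turn":[0,0,0]},
  {"slide":[-8,318,40],"turn":[0,0,0]},
])

```text
clock: 8.38
tcp_pos: [605.2, 322.3, 245.6]
ee_rot: [0.952, -0.307, -0.0, 0.0]
contact_force: [-0.2, -0.5, 0.4]
grip_width: 78.8
grasp_force: 0.0
```

Run:
```python
from h import *
s=bot.read_state();print(s["tcp_pos"],s["qpos"].round(2))
a=[]
for n in("top","scene"):
    c=bot.read_camera(n)
    for p in([613,4,60],[605,322,60]):
        u,v=proj(c,p)[0].astype(int)
        a.append(cv2.resize(c["color"][v-35:v+35,u-45:u+45,::-1],(396,290),interpolation=cv2.INTER_CUBIC))
cv2.imwrite("pics/a2.png",np.vstack([np.hstack(a[:2]),np.hstack(a[2:])]))
T=bot.read_camera("top");S=bot.read_camera("scene")
print(fit([T],613,4,63,25.5,1,10,4)[0],fit([S],613,4,63,25.5,1,10,4)[0])
```

```text
[605.18010658 322.30751102 245.61588574] [ 0.72  0.62 -0.02 -0.   -0.93  0.22]
[612.02668523   4.63309203] [615.70708632   3.14056921]
```

View pics/a2.png

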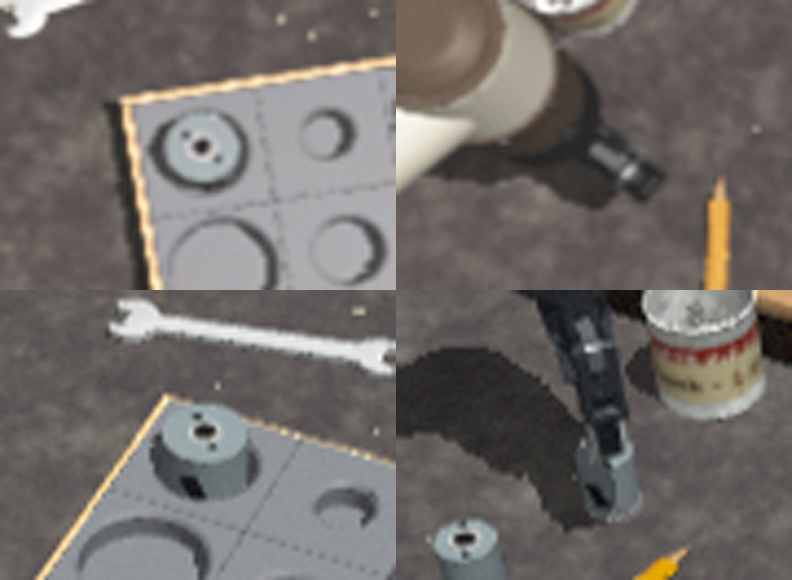

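Saw_51 is seated and centred. The open fingers are straddling saw_38.

Call:
arm_command([
  {"slide":[0,0,-25],"turn":[0,0,0]},
  {"slide":[0,0,-45],"turn":[0,0,0]},
  {"slide":[0,0,-52],"turn":[0,0,0]},
  {"slide":[0,0,-52],"turn":[0,0,0]},
])

```text
clock: 9.07
tcp_pos: [605.6, 322.2, 194.8]
ee_rot: [0.952, -0.307, 0.0, -0.0]
contact_force: [0.4, -0.5, 0.0]
grip_width: 78.7
grasp_force: 0.0
```

Call:
arm_command([
  {"slide":[0,0,0],"turn":[0,0,0]},
  {"slide":[0,0,0],"turn":[0,0,0]},
  {"slide":[0,0,0],"turn":[0,0,0]},
  {"slide":[0,0,0],"turn":[0,0,0]},
  {"slide":[0,0,0],"turn":[0,0,0]},
  {"slide":[0,0,0],"turn":[0,0,0]},
  {"slide":[0,0,0],"turn":[0,0,0]},
], gripper=255, squeeze=40)

```text
clock: 9.95
tcp_pos: [605.5, 322.5, 195.4]
ee_rot: [0.952, -0.307, 0.001, -0.001]
contact_force: [-0.4, -0.3, 5.3]
grip_width: 36.8
grasp_force: 40.5
```

Call:
arm_command([
  {"slide":[0,0,20],"turn":[0,0,0]},
  {"slide":[0,0,60],"turn":[0,0,0]},
  {"slide":[0,-20,95],"turn":[0,0,0]},
  {"slide":[-10,-75,100],"turn":[0,0,0]},
  {"slide":[-20,-135,100],"turn":[0,0,0]},
  {"slide":[-30,-195,100],"turn":[0,0,0]},
  {"slide":[-40,-255,100],"turn":[0,0,0]},
  {"slide":[-50,-315,100],"turn":[0,0,0]},
  {"slide":[-60,-375,100],"turn":[0,0,0]},
  {"slide":[-64.5,-419,100],"turn":[0,0,0]},
])

```text
clock: 11.2
tcp_pos: [539.6, -99.0, 294.9]
ee_rot: [0.951, -0.308, -0.0, -0.0]
contact_force: [1.9, 0.2, -1.1]
grip_width: 37.0
grasp_force: 40.4
```

Call:
arm_command([
  {"slide":[0,0,-10],"turn":[0,0,0]},
  {"slide":[0,0,-35],"turn":[0,0,0]},
  {"slide":[0,0,-55],"turn":[0,0,0]},
  {"slide":[0,0,-65],"turn":[0,0,0]},
  {"slide":[0,0,-72],"turn":[0,0,0]},
  {"slide":[0,0,-78],"turn":[0,0,0]},
  {"slide":[0,0,-81],"turn":[0,0,0]},
  {"slide":[0,0,-83],"turn":[0,0,0]},
  {"slide":[0,0,-84],"turn":[0,0,0]},
  {"slide":[0,0,-84.5],"turn":[0,0,0]},
])

```text
clock: 12.45
tcp_pos: [540.8, -96.8, 210.4]
ee_rot: [0.952, -0.307, 0.0, 0.0]
contact_force: [-1.9, 0.7, 5.0]
grip_width: 37.0
grasp_force: 40.8
```

Call:
arm_command([
  {"slide":[0,0,0],"turn":[0,0,0]},
  {"slide":[0,0,0],"turn":[0,0,0]},
  {"slide":[0,0,0],"turn":[0,0,0]},
  {"slide":[0,0,0],"turn":[0,0,0]},
], gripper=60)

```text
clock: 12.95
tcp_pos: [540.8, -96.8, 209.7]
ee_rot: [0.952, -0.307, 0.0, 0.0]
contact_force: [-0.7, -0.1, -0.0]
grip_width: 65.3
grasp_force: 0.0
```

Run:
```python
from h import *
s=bot.read_state();print(s["tcp_pos"],s["qpos"].round(2),s["grip_width"])
```

```text
[540.75268546 -96.81198116 209.66496126] [ 0.12  0.48 -0.41  0.   -0.68  0.83] 65.34036480223673
```

Call:
arm_command([
  {"slide":[0,0,40],"turn":[0,0,0]},
  {"slide":[0,0,75],"turn":[0,0,0]},
  {"slide":[-18,-55,75],"turn":[0,0,0]},
  {"slide":[-36,-110,75],"turn":[0,0,0]},
  {"slide":[-54,-165,75],"turn":[0,0,0]},
  {"slide":[-72,-220,75],"turn":[0,0,0]},
  {"slide":[-84.5,-257,75],"turn":[0,0,0]},
  {"slide":[-84.5,-257,60],"turn":[0,0,0]},
  {"slide":[-84.5,-257,50],"turn":[0,0,0]},
], gripper=0)

```text
clock: 14.08
tcp_pos: [455.8, -353.5, 258.5]
ee_rot: [0.952, -0.308, -0.001, -0.0]
contact_force: [-0.1, 0.9, 0.9]
grip_width: 85.1
grasp_force: 0.0
```

Run:
```python
from h import *
s=bot.read_state();print(s["tcp_pos"],s["qpos"].round(2),s["grip_width"])
a=[]
T=bot.read_camera("top");S=bot.read_camera("scene")
for c in(T,S):
    for p in([570,-50,60],[456,-354,60]):
        u,v=proj(c,p)[0].astype(int)
        a.append(cv2.resize(c["color"][v-35:v+35,u-45:u+45,::-1],(396,290),interpolation=cv2.INTER_CUBIC))
cv2.imwrite("pics/a3.png",np.vstack([np.hstack(a[:2]),np.hstack(a[2:])]))
```

```text
[ 455.84744407 -353.46735898  258.45111734] [-0.38  0.45 -0.3  -0.   -0.83  1.32] 85.13261411604874
```

View pics/a3.png

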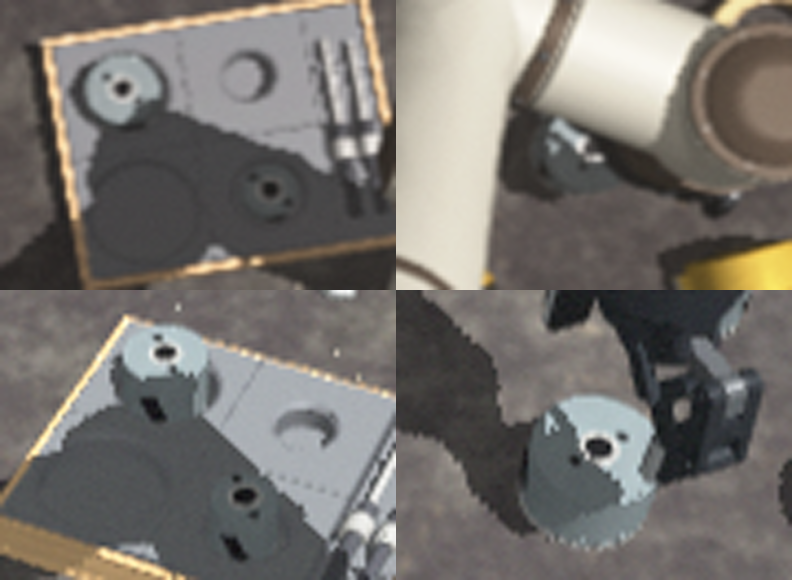

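Run:
```python
from h import *
S=bot.read_camera("scene");u,v=proj(S,[456,-354,60])[0].astype(int)
d=np.array([.588,.809,0])
for p in ([456,-354,98]+d*49,[456,-354,98]-d*43,[456,-354,98]-d*57,[456,-354,48],[456,-354,48]-d*32):
    q=proj(S,p)[0];print(((q-[u-45,v-35])*[4.4,4.14]+[396,290]).round())
```

```text
[561. 317.]
[659. 468.]
[675. 492.]
[594. 448.]
[627. 501.]
```

Saw_38 is seated. The fingertips project where expected, so the fingers straddle saw_64.

Call:
arm_command([
  {"slide":[0.5,0,-20],"turn":[0,0,0]},
  {"slide":[0.5,0,-40],"turn":[0,0,0]},
  {"slide":[0.5,0,-55],"turn":[0,0,0]},
  {"slide":[0.5,0,-65],"turn":[0,0,0]},
  {"slide":[0.5,0,-71],"turn":[0,0,0]},
  {"slide":[0.5,0,-71],"turn":[0,0,0]},
])

```text
clock: 14.98
tcp_pos: [456.8, -353.8, 188.6]
ee_rot: [0.952, -0.307, -0.0, 0.0]
contact_force: [0.8, -0.2, 0.2]
grip_width: 85.5
grasp_force: 0.0
```

Call:
arm_command([
  {"slide":[0,0,0],"turn":[0,0,0]},
  {"slide":[0,0,0],"turn":[0,0,0]},
  {"slide":[0,0,0],"turn":[0,0,0]},
  {"slide":[0,0,0],"turn":[0,0,0]},
  {"slide":[0,0,0],"turn":[0,0,0]},
], gripper=255, squeeze=50)

```text
clock: 15.6
tcp_pos: [457.1, -354.0, 189.7]
ee_rot: [0.952, -0.307, 0.001, 0.0]
contact_force: [0.3, 0.1, 6.5]
grip_width: 62.9
grasp_force: 55.9
```

Call:
arm_command([
  {"slide":[0,0,20],"turn":[0,0,0]},
  {"slide":[0,0,60],"turn":[0,0,0]},
  {"slide":[4,20,95],"turn":[0,0,0]},
  {"slide":[14,70,100],"turn":[0,0,0]},
  {"slide":[26,128,100],"turn":[0,0,0]},
  {"slide":[38,186,100],"turn":[0,0,0]},
  {"slide":[50,244,100],"turn":[0,0,0]},
  {"slide":[62,302,100],"turn":[0,0,0]},
  {"slide":[69.5,344,100],"turn":[0,0,0]},
  {"slide":[69.5,344,85],"turn":[0,0,0]},
])

```text
clock: 16.85
tcp_pos: [526.7, -7.0, 273.6]
ee_rot: [0.952, -0.305, 0.001, -0.001]
contact_force: [-0.9, -0.3, -3.5]
grip_width: 63.1
grasp_force: 55.9
```

Call:
arm_command([
  {"slide":[0,0,-20],"turn":[0,0,0]},
  {"slide":[0,0,-38],"turn":[0,0,0]},
  {"slide":[0,0,-48],"turn":[0,0,0]},
  {"slide":[0,0,-56],"turn":[0,0,0]},
  {"slide":[0,0,-63],"turn":[0,0,0]},
  {"slide":[0,0,-66],"turn":[0,0,0]},
  {"slide":[0,0,-68],"turn":[0,0,0]},
  {"slide":[0,0,-69],"turn":[0,0,0]},
  {"slide":[0,0,-69.5],"turn":[0,0,0]},
])

```text
clock: 17.98
tcp_pos: [526.3, -9.7, 204.7]
ee_rot: [0.952, -0.307, 0.0, -0.0]
contact_force: [-1.2, 1.6, 1.5]
grip_width: 62.9
grasp_force: 56.0
```

Call:
arm_command([
  {"slide":[0,0,-0.6],"turn":[0,0,0]},
  {"slide":[0,0,-0.6],"turn":[0,0,0]},
])

```text
clock: 18.23
tcp_pos: [526.3, -9.7, 204.7]
ee_rot: [0.952, -0.307, 0.0, -0.0]
contact_force: [-2.5, 0.8, 5.0]
grip_width: 62.4
grasp_force: 56.6
```

Call:
arm_command([
  {"slide":[0,0,0],"turn":[0,0,0]},
  {"slide":[0,0,0],"turn":[0,0,0]},
  {"slide":[0,0,0],"turn":[0,0,0]},
  {"slide":[0,0,0],"turn":[0,0,0]},
], gripper=5)

```text
clock: 18.73
tcp_pos: [526.3, -9.8, 203.5]
ee_rot: [0.952, -0.307, 0.0, 0.0]
contact_force: [-0.5, 0.3, -0.6]
grip_width: 84.1
grasp_force: 0.0
```

Call:
arm_command([
  {"slide":[0,0,20],"turn":[0,0,0]},
  {"slide":[0,0,60],"turn":[0,0,0]},
  {"slide":[4,-20,80],"turn":[0,0,0]},
  {"slide":[15,-75,80],"turn":[0,0,0]},
  {"slide":[27,-135,80],"turn":[0,0,0]},
  {"slide":[39,-195,80],"turn":[0,0,0]},
  {"slide":[51,-255,80],"turn":[0,0,0]},
  {"slide":[63,-313,80],"turn":[0,0,0]},
  {"slide":[71,-353.5,80],"turn":[0,0,0]},
  {"slide":[71,-353.5,60],"turn":[0,0,0]},
])

```text
clock: 19.98
tcp_pos: [597.5, -366.9, 264.2]
ee_rot: [0.951, -0.309, 0.002, 0.0]
contact_force: [-0.6, 0.6, 0.0]
grip_width: 83.9
grasp_force: 0.0
```

Call:
arm_command([
  {"slide":[0,0,-20],"turn":[0,0,0]},
  {"slide":[0,0,-45],"turn":[0,0,0]},
  {"slide":[0,0,-62],"turn":[0,0,0]},
  {"slide":[0,0,-68],"turn":[0,0,0]},
  {"slide":[0,0,-68],"turn":[0,0,0]},
])

```text
clock: 20.6
tcp_pos: [597.4, -363.3, 195.6]
ee_rot: [0.952, -0.307, -0.0, 0.0]
contact_force: [-0.0, -0.5, 0.7]
grip_width: 83.6
grasp_force: 0.0
```

Call:
arm_command([
  {"slide":[0,0,0],"turn":[0,0,0]},
  {"slide":[0,0,0],"turn":[0,0,0]},
  {"slide":[0,0,0],"turn":[0,0,0]},
  {"slide":[0,0,0],"turn":[0,0,0]},
  {"slide":[0,0,0],"turn":[0,0,0]},
  {"slide":[0,0,0],"turn":[0,0,0]},
  {"slide":[0,0,0],"turn":[0,0,0]},
  {"slide":[0,0,0],"turn":[0,0,0]},
  {"slide":[0,0,0],"turn":[0,0,0]},
], gripper=255, squeeze=30)

```text
clock: 21.72
tcp_pos: [597.4, -363.4, 196.2]
ee_rot: [0.952, -0.307, 0.0, 0.0]
contact_force: [0.2, 0.6, 5.5]
grip_width: 23.8
grasp_force: 29.8
```

Call:
arm_command([
  {"slide":[0,0,20],"turn":[0,0,0]},
  {"slide":[0,0,60],"turn":[0,0,0]},
  {"slide":[2,20,85],"turn":[0,0,0]},
  {"slide":[8,75,85],"turn":[0,0,0]},
  {"slide":[14,135,85],"turn":[0,0,0]},
  {"slide":[20,195,85],"turn":[0,0,0]},
  {"slide":[26,250,85],"turn":[0,0,0]},
  {"slide":[30,280.5,85],"turn":[0,0,0]},
  {"slide":[30,280.5,85],"turn":[0,0,0]},
  {"slide":[30,280.5,75],"turn":[0,0,0]},
])

```text
clock: 22.98
tcp_pos: [627.2, -82.4, 271.3]
ee_rot: [0.952, -0.307, 0.001, -0.0]
contact_force: [-0.2, 0.2, 0.1]
grip_width: 23.8
grasp_force: 29.6
```

Run:
```python
from h import *
s=bot.read_state();print(s["tcp_pos"],s["grip_width"],s["grasp_force"])
a=[]
T=bot.read_camera("top");S=bot.read_camera("scene")
for c in(T,S):
    u,v=proj(c,[585,-50,50])[0].astype(int)
    a.append(cv2.resize(c["color"][v-45:v+45,u-45:u+45,::-1],(396,396),interpolation=cv2.INTER_CUBIC))
cv2.imwrite("pics/a4.png",np.hstack(a))
```

```text
[627.17097741 -82.39426382 271.28424639] 23.779276796526496 29.639986753463745
```

View pics/a4.png

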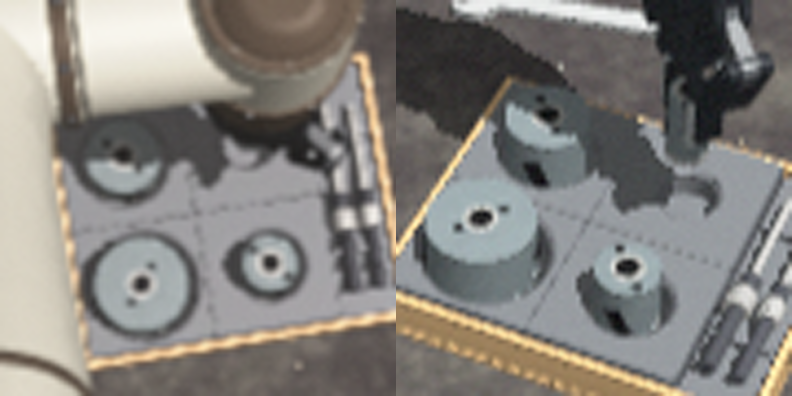

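The other three are seated, and saw_25 hangs upright above its hole.

Call:
arm_command([
  {"slide":[0,0,-18],"turn":[0,0,0]},
  {"slide":[0,0,-32],"turn":[0,0,0]},
  {"slide":[0,0,-40],"turn":[0,0,0]},
  {"slide":[0,0,-47],"turn":[0,0,0]},
  {"slide":[0,0,-53],"turn":[0,0,0]},
  {"slide":[0,0,-57],"turn":[0,0,0]},
  {"slide":[0,0,-59],"turn":[0,0,0]},
  {"slide":[0,0,-60],"turn":[0,0,0]},
  {"slide":[0,0,-60],"turn":[0,0,0]},
])

```text
clock: 24.2
tcp_pos: [627.3, -82.8, 211.2]
ee_rot: [0.952, -0.307, 0.0, -0.0]
contact_force: [-1.6, 0.5, 1.5]
grip_width: 24.1
grasp_force: 29.8
```

Call:
arm_command([
  {"slide":[0,0,-0.6],"turn":[0,0,0]},
  {"slide":[0,0,-0.6],"turn":[0,0,0]},
])

```text
clock: 24.45
tcp_pos: [627.3, -82.8, 211.2]
ee_rot: [0.952, -0.307, 0.0, -0.0]
contact_force: [-3.0, 1.1, 5.7]
grip_width: 24.2
grasp_force: 30.2
```

Call:
arm_command([
  {"slide":[0,0,0],"turn":[0,0,0]},
  {"slide":[0,0,0],"turn":[0,0,0]},
  {"slide":[0,0,0],"turn":[0,0,0]},
  {"slide":[0,0,0],"turn":[0,0,0]},
], gripper=100)

```text
clock: 24.95
tcp_pos: [627.2, -82.8, 209.8]
ee_rot: [0.952, -0.307, -0.0, 0.0]
contact_force: [0.4, 0.6, -0.3]
grip_width: 52.0
grasp_force: 0.0
```

Call:
arm_command([
  {"slide":[0,0,20],"turn":[0,0,0]},
  {"slide":[0,0,60],"turn":[0,0,0]},
  {"slide":[0,0,110],"turn":[0,0,0]},
  {"slide":[0,-50,140],"turn":[0,0,0]},
  {"slide":[0,-110,140],"turn":[0,0,0]},
  {"slide":[0,-170,140],"turn":[0,0,0]},
  {"slide":[0,-220,140],"turn":[0,0,0]},
  {"slide":[0,-220,140],"turn":[0,0,0]},
  {"slide":[0,-220,140],"turn":[0,0,0]},
])

```text
clock: 26.08
tcp_pos: [627.1, -302.7, 349.5]
ee_rot: [0.952, -0.308, -0.0, -0.0]
contact_force: [0.4, -0.2, 0.1]
grip_width: 52.3
grasp_force: 0.0
```

Run:
```python
from h import *
s=bot.read_state();print(s["tcp_pos"],s["grip_width"],s["clock"])
T=bot.read_camera("top");S=bot.read_camera("scene")
for n,x,y,z,r in [("25",627.5,-83,63,12.5),("38",541,-97,63,19),("51",613.5,4,63,25.5),("64",527,-10,63,32),("deep",468,303.5,80,19),("core",430,208,62,25.5)]:
    print(n,x,y,fit([T,S],x,y,z,r,1,10,4)[0].round(1))
a=[]
for c in(T,S):
    u,v=proj(c,[585,-50,50])[0].astype(int)
    a.append(cv2.resize(c["color"][v-45:v+45,u-45:u+45,::-1],(396,396),interpolation=cv2.INTER_CUBIC))
cv2.imwrite("pics/a5.png",np.hstack(a))
```

```text
[ 627.0720531  -302.70036312  349.54316987] 52.30457981174263 26.075
25 627.5 -83 [626.7 -82.1]
38 541 -97 [ 537.1 -100.7]
51 613.5 4 [613.5   4.4]
64 527 -10 [525.7  -8.8]
deep 468 303.5 [469.  305.2]
core 430 208 [430.3 209.9]
```

View pics/a5.png

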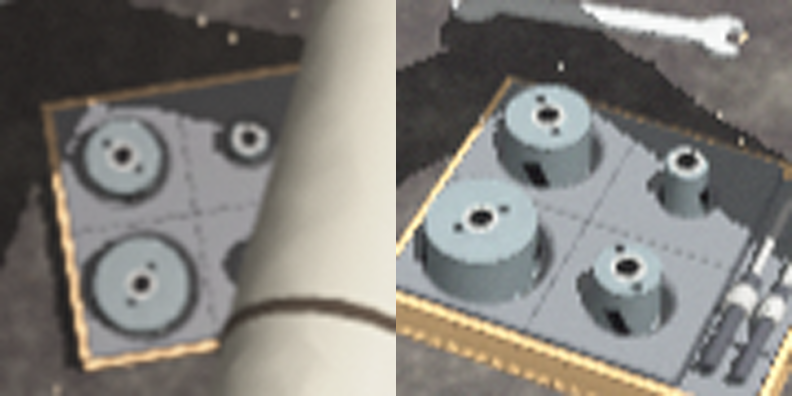

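All four saws are seated and clear of the gripper. The deep saw and core bit have not moved.

```bash
python3 -c "
from station import bot
print(bot.job_done())"
```

```text
the job is handed in; nothing more can be done
None
```

All four short hole saws are set in their own inserts and released, the deep-cut saw and core bit still stand where they were, and the job was handed in at about 26 s of the 106 s allowed; the hand-in call returned no verdict.

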